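# Dial in the coffee grinder: seat the portafilter, hold the index pin up

## Task

I am about to dial in the coffee grinder: push the empty portafilter down into the fork under the chute, basket upright and handle pointing straight out to the front, until the sprung catch snaps shut over its neck and it sits fully home and level, and let go of it. Then take the red knob of the index pin on top of the grinder, pull it fully up so that the pin is clear of its hole in the collar, and finish while still holding it up, so that I can turn the collar. Leave the tamper, the cup and the jar where they stand.

Things in the scene. Friction and masses are not known exactly. Their poses are not given: they have to be found in the camera images.
- grinder: White coffee grinder, fixed. Origin on the worktop under the axis of the round collar on its top; front is its own -x, z up. Its frame, mm: dark base plate x -165 to 85, y +-65, 16 high; column x -45 to 80, y +-58; head overhanging to the front x -105 to 80, y +-60, z 182 to 212; on the head the collar, 120 in diameter, to z 224, and a wooden lid, 66 in diameter, to z 244.
- chute (a point): Centre of the mouth of the steel chute (34 mm in diameter) that hangs under the grinder's head: 88 mm in front of the grinder's origin, 168 mm above the worktop. The seated basket stands below it.
- rest (a point): Point on the steel rest plate under the chute where the centre of the basket's underside comes to stand: 88 mm in front of the grinder's origin, 59 mm above the worktop. The plate is 44 mm wide and runs from the column to the fork.
- fork (a point): Seat of the steel fork, where the neck's axis lies when home: 140 mm in front of the grinder's origin, 85 mm high, axes as the grinder's. 12 mm thick in x; slot 14 mm wide along x, open on top. Fixed prong on -y, its tip 26 mm above this point; hinge post on +y, 26 mm above it. Coming from the front the basket must pass over the post: neck 56 to 60 mm above the seat still clears the chute.
- catch (a joint): Sprung brass catch bar, 21 mm long, hinged on the fork's +y post, slanting down and in over the slot. 0 = closed, at its stop (it cannot turn upwards); grows (rad) as the neck pushes it down and aside. The neck passes at about 0.35, then the catch springs back to 0 above it. It takes about 4 to 5 N downward, more than the portafilter's weight.
- portafilter: Empty portafilter, about 0.28 kg, standing on its basket. Origin: underside of the basket's centre, z up, handle along -x. Steel basket 66 mm in diameter, 40 high; steel neck, 12 in diameter, x -33 to -67 mm; dark wooden handle 26 wide (y), 24 high, x -67 to -182; neck and handle axis 26 above the underside. Centre of mass near x -22. Grasp across the handle at about x -95 from above.
- neck (a point): Point on the axis of the portafilter's neck, 52 mm from the basket's centre towards the handle, 26 mm above the basket's underside. It comes to fork when home (some 12 mm of play along the neck), with the portafilter's x axis along the grinder's.
- index_pin (a joint): Travel (m) of the sprung index pin with the red knob: 0 = seated 8 mm deep in a hole of the collar, 0.012 = pulled fully up against its stop. The spring pulls it back down with 6 N at 0 and 10 N at 0.012.
- knob (a point): Centre of the red round knob of the index pin, 24 mm in diameter, 22 mm high, axis vertical, moving straight up with the pin. At rest 269 mm above the worktop, 35 mm to -x and 35 mm to -y of the grinder's origin (its frame). Around it nothing stands higher than 17 mm below its centre; the lid's top is 25 mm below it.
- tamper: Bystander: steel tamper, 52 mm in diameter, 78 high, origin under its centre.
- cup: Bystander: blue mug, 68 mm in diameter, 58 high, origin under its centre.
- jar: Bystander: amber jar with a blue cap, 56 mm in diameter, 85 high, origin under its centre.
Mind the look-alikes: they are no part of the job. Of the things like the portafilter, leave any that is blue, orange or pink; of the rest the larger one is meant.

How it is judged:
By the outcome, as a careful person would: the job done as asked, in the order asked, and still so for the second after the job is handed in, while the arm keeps its last pose, push and grip.
It also fails if it takes over 64 s, if anything falls off the work surface, if the arm or the gripper's body presses on something with over 40 N, if the wrist force passes 120 N, or if a joint passes its speed limit or range.

## Robot

A 6-joint arm with a two-finger parallel gripper is mounted at the origin on the work surface. World frame = base frame: x ahead of the robot, y to its left, z up, the work surface at z = 0. Lengths are in m, angles in rad, forces in N, time in s.
With the tool pointing down it reaches from about 0.35 to 0.725 m from the base axis. Payload 6 kg.
Tool frame: the origin (TCP) lies where the fingers leave the gripper's body, on its centre line; the fingertips stand 73 mm ahead of it and the grasp point (between the pads) lies 54 mm ahead of it; z points along the fingers, y is the line along which they close (so a half turn about z gives the same grasp; the last joint's range is limited). The gripper opens to 85 mm and grips with 20 to 120 N. Pads are 22 mm wide; open, the fingers measure 114 mm over their backs; the gripper's body (76 mm by 85 mm) begins 54 mm behind the grasp point. The pads swing forward as they close: fully open they stand 13 mm farther back than shut.
Start: joints at [-0.774, 0.04, 0.085, 0, -1.615, -0.334], TCP at [0.268, -0.537, 0.304] pointing down, gripper open.
Joint ranges: [-2.56, 2.56], [-1.29, 2.01], [-1.08, 1.49], [-3.29, 1.98], [-2.81, -0.18], [-2.99, 2.99]. Speed limits (rad/s): [2.57, 2.57, 3.01, 3.14, 3.14, 3.14].

## Interface

Orientations are given as a rotation vector (axis times angle).
In Python, from plant import env gives the robot as it stands. The module is installed in compiled form; this text tells all that it offers.
- The arm moves only by the tool move_arm, never from a script. Its argument "moves" is a list of rows, each an object with "linear": the shift along the tool's x, y, z in m, a list of three; "turn": the turn, a rotation vector about the tool's x, y, z in rad, a list of three; "claw": the finger opening in m, from 0 to 0.0854. A call has 1 to 10 rows; each row shifts and turns the commanded pose from where the row before left it, along the tool's axes as they then stand; what a row does not reach is not made up. A row lasts 1/8 s, in which the tool goes at most 62.5 mm and 10.7 degrees, less where a joint would pass 70% of its speed; a pose out of reach is approached as far as the arm can. A call is refused whole if a number of a shift passes 0.0625 or a number of a turn 0.188, either way. A call with a gripper value outside its range is refused whole. The fingers move at their own pace and stop on an object; "squeeze" is the grip in N (left out, the last holds). Time passes only in rows, so rows that do not move let the fingers close. It gives the time, the measured TCP pose, the force, the opening and the grip force at its end, in the units of the state.
- env.sense(): the state, without advancing time (a new reading comes with each control period).
- env.capture(name): name is "side" or "top"; returns the picture (384x512x3 uint8, blue, green, red); there is no depth.
- env.camera_info(name): a dict with "fx", "fy", "cx", "cy" (pixels), "k1" (the pictures are not rectified: a ray, as slopes to the right and down, at radius r is drawn at 1 + k1 r^2 times it, then the intrinsics apply), "R" (3x3) and "t" (3): a world point X has camera coordinates R X + t. Camera axes: x right, y down, z forward; pixel columns grow to the right and rows downward; lengths in m; the calibration is good to about 2 mm. A picture is of the moment at which its call begins. camera_info takes no time and is no camera call.
- env.sign_off(): hands the job in; it is judged then, once.
Trained networks look in the newest picture that a camera, given by its name, has taken for a name from the list of things; names that differ only in an ending like _2 or _b are one class to them, and where a whole thing is asked for, a point or a joint stands for the part that bears it (a point fixed in the world has none). Each returns a list of dicts, best first, with "score" (0 to 1); they miss things now and then, are a little off and sometimes report something else, mostly with a low value. They report only what shows in the picture. A call takes as long as a camera call. They do not tell look-alikes from the thing itself.
- env.spot_in(camera, thing): "point" ([x, y, z] in m, in the coordinates of the camera as it stood for that picture, good to about 4 mm: the middle of the surface that is visible of it).
- env.mark_of(camera, thing): "point" ([x, y, z] in m, in the coordinates of the camera as it stood for that picture, good to about 4 mm: a listed point, or the origin of a listed thing).
The state is a dict: "t": time; "joint_pos": joint angles; "joint_velocities": joint speeds; "joint_torque": joint torques, N m; "position": TCP position; "eef_rot": TCP orientation; "ft_force": force on the tool from outside, world axes, zero at the start; "torque": the same for the moment, N m; "finger_gap": finger opening in m; "finger_force": force on a finger pad.
Only numpy, scipy, OpenCV 4.12 (cv2) and the standard library are available. Lean on these libraries where they do the work, as an engineer would, in place of code of your own. Each camera call takes 0.05 s, during which the arm holds its last target. There are 200 camera calls.

## Working session

There is one attempt and no reset: what is moved stays moved. The work goes in short steps, Python scripts to look and compute and a tool call to move; the robot and the scene stay as the last step left them, time stands still between calls to the robot, and variables do not carry over. Pictures are saved under pics/ and viewed, at most 10 in all, crops included, and the job is handed in when it is done.

Besides the shell and the picture viewer there is one more tool, called after "Request:" as name(argument=value, ...) on one line, values as JSON. move_arm: Moves the arm, as the interface text tells. Its arguments: {"type":"object","properties":{"moves":{"type":"array","items":{"type":"object","properties":{"linear":{"type":"array","items":{"type":"number"}},"turn":{"type":"array","items":{"type":"number"}},"claw":{"type":"number"}}}},"squeeze":{"type":"number"}},"required":["moves"]}

```bash
mkdir -p pics
cat > h.py <<'E'
import numpy as np, cv2
from plant import env
from scipy.spatial.transform import Rotation as Ro
def w(cam,p):
    c=env.camera_info(cam); return np.array(c["R"]).T@(np.array(p)-np.array(c["t"]))
def px(cam,X):
    c=env.camera_info(cam); q=np.array(c["R"])@np.array(X)+np.array(c["t"]); s=q[:2]/q[2]; s=s*(1+c["k1"]*(s@s))
    return np.round([c["fx"]*s[0]+c["cx"],c["fy"]*s[1]+c["cy"]]).astype(int)
def find(cam,thing,f="mark_of",n=4):
    for d in getattr(env,f)(cam,thing)[:n]:
        X=w(cam,d["point"]); print(cam,f,thing,round(d["score"],2),np.round(X*1000).astype(int),px(cam,X))
def ray(cam,u,v,z):
    c=env.camera_info(cam)
    K=np.array([[c["fx"],0,c["cx"]],[0,c["fy"],c["cy"]],[0,0,1]])
    s=cv2.undistortPoints(np.array([[[u,v]]],float),K,np.array([c["k1"],0,0,0,0]))[0,0]
    R=np.array(c["R"]);o=-R.T@np.array(c["t"]);d=R.T@np.array([s[0],s[1],1]);return o+d*(z-o[2])/d[2]
E
python3 - <<'E'
from h import *
ims=[]
for c in("side","top"):
    im=env.capture(c);cv2.imwrite(f"pics/{c}0.png",im);ims.append(im)
    for t in("portafilter","neck","grinder","knob","fork","chute","tamper","cup","jar"): find(c,t)
    i=env.camera_info(c); print(-np.array(i["R"]).T@np.array(i["t"]))
s=env.sense();print({k:np.round(v,3) for k,v in s.items()})
E
```

```text
side mark_of portafilter 0.89 [459 307   4] [328 320]
side mark_of portafilter 0.81 [ 348 -214    0] [265 177]
side mark_of portafilter 0.72 [ 574 -121   -2] [214 221]
side mark_of portafilter 0.7 [ 605 -283   -1] [183 190]
side mark_of neck 0.87 [420 335  24] [349 318]
side mark_of neck 0.7 [ 570 -293   19] [192 180]
side mark_of neck 0.66 [349   2  29] [301 216]
side mark_of neck 0.65 [ 524 -134   31] [227 205]
side mark_of grinder 0.56 [604 160   2] [249 299]
side mark_of knob 0.53 [638 123 271] [229 228]
side mark_of fork 0.81 [596  18  83] [227 240]
side mark_of chute 0.6 [596  68 169] [235 233]
side mark_of tamper 0.74 [596  71 168] [236 234]
side mark_of tamper 0.65 [ 717 -314    4] [147 194]
side mark_of tamper 0.27 [713 -22   0] [183 263]
side mark_of cup 0.57 [ 753 -202   -6] [148 225]
side mark_of jar 0.73 [713 -24  -2] [183 263]
side mark_of jar 0.42 [599  69  61] [235 259]
[0.87952548 0.65644438 0.99641552]
top mark_of portafilter 0.9 [ 346 -213    1] [319 256]
top mark_of portafilter 0.76 [ 570 -119    0] [287 176]
top mark_of portafilter 0.7 [ 607 -283    0] [344 164]

[... 481 characters left out ...]
op mark_of cup 0.95 [ 753 -202    1] [316 114]
top mark_of jar 0.58 [712 -18   3] [253 126]
top mark_of jar 0.57 [ 572 -119    0] [287 175]
[ 0.35209813 -0.0360222   1.36292355]
{'t': np.float64(1.0), 'joint_pos': array([-0.774,  0.04 ,  0.085,  0.   , -1.615, -0.334]), 'joint_velocities': array([ 0.001, -0.001, -0.001,  0.004, -0.   , -0.001]), 'joint_torque': array([ 2.0000e-03, -3.6793e+01,  3.4745e+01,  6.9330e+00, -1.0000e-03,
       -0.0000e+00]), 'position': array([ 0.268, -0.537,  0.304]), 'eef_rot': array([ 0.72 , -3.058, -0.   ]), 'ft_force': array([ 0.995,  0.769, -0.459]), 'torque': array([ 0.015,  0.001, -0.015]), 'finger_force': np.float64(0.0), 'finger_gap': np.float64(0.085)}
```

```bash
ls pics
```

```text
side0.png
top0.png
```

View pics/top0.png

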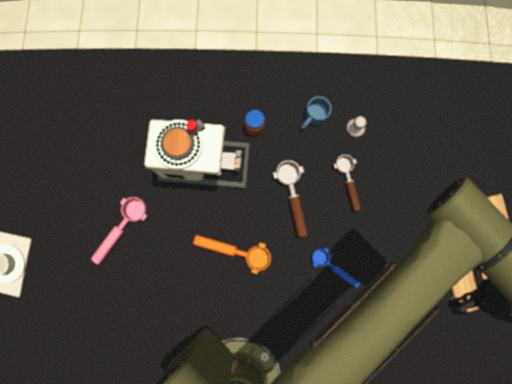

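View pics/side0.png

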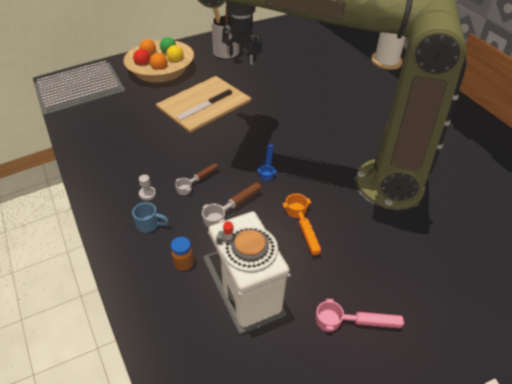

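Candidates in top: steel/wood large (289,175), steel/wood small (345,163), pink (133,210), orange (258,257) and blue (320,258). The first fits, being uncoloured and the larger of the two steel ones. I'll confirm it in a crop.

Run:
```python
from h import *
im=cv2.imread("pics/top0.png");s=cv2.imread("pics/side0.png")
cr=cv2.resize(im[105:245,135:375],None,fx=3.3,fy=3.3,interpolation=cv2.INTER_CUBIC);cv2.imwrite("pics/crop1.png",cr)
# handle
hsv=cv2.cvtColor(im,cv2.COLOR_BGR2HSV)
for (x0,x1,y0,y1) in((280,315,190,245),(340,365,172,215)):
    m=((hsv[...,1]>90)&(hsv[...,2]>50)).astype(np.uint8);mm=np.zeros_like(m);mm[y0:y1,x0:x1]=m[y0:y1,x0:x1]
    n,l,st,ce=cv2.connectedComponentsWithStats(mm);k=1+np.argmax(st[1:,4]);pts=np.argwhere(l==k)[:,::-1].astype(float)
    W=np.array([ray("top",u,v,0.032)[:2] for u,v in pts]);c=W.mean(0);ev=np.linalg.svd(W-c,full_matrices=False)[2][0]
    pr=(W-c)@ev;print("handle",c.round(4),ev.round(3),np.degrees(np.arctan2(ev[1],ev[0])),np.ptp(pr),len(pts))
for yaw in(87,90,93):
    print(yaw,[px("top",[.604+ .12*0,.158,0])])
```

```text
handle [ 0.4512 -0.1509] [-0.971 -0.238] -166.23779333530163 0.11112952806648299 425
handle [ 0.5121 -0.3036] [-0.967 -0.255] -165.2325055818055 0.08333052887167185 241
87 [array([190, 161])]
90 [array([190, 161])]
93 [array([190, 161])]
```

View pics/crop1.png

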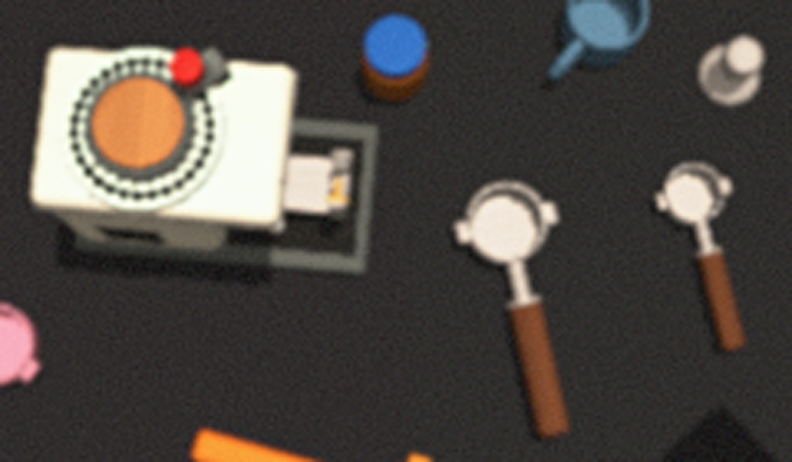

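The crop shows the large uncoloured portafilter, basket at crop (508,225) = top (289,173), with a 111 mm wooden handle. The small one's handle is 83 mm, so the large one is meant. Next: the grinder's yaw from its corners, and the first move.

Run:
```python
from h import *
f=lambda x,y,z:ray("top",135+x/3.3-.35,105+y/3.3-.35,z)[:2]
L=[((378,125),(365,271),.016,(-165,-65),(-165,65)),((298,66),(281,224),.212,(-105,-60),(-105,60)),((49,47),(32,205),.212,(80,-60),(80,60))]
src=[];dst=[]
for a,b,z,A,B in L:
    P,Q=f(*a,z),f(*b,z);print(P.round(4),Q.round(4),np.linalg.norm(P-Q),np.degrees(np.arctan2(*(P-Q)[::-1])))
    src+=[A,B];dst+=[P,Q]
# add network marks
nm=[((0,0),(.604,.159)),((-35,-35),(.639,.123)),((-140,0),(.596,.018)),((-88,0),(.600,.070))]
for a,b in nm: src.append(a);dst.append(np.array(b))
S=np.array(src)/1000;D=np.array(dst)
for sel in (slice(0,10),slice(0,6),slice(6,10)):
    s,d=S[sel],D[sel];H=(s-s.mean(0)).T@(d-d.mean(0));a=np.arctan2(H[0,1]-H[1,0],H[0,0]+H[1,1])
    R=np.array([[np.cos(a),-np.sin(a)],[np.sin(a),np.cos(a)]]);t=d.mean(0)-R@s.mean(0)
    print(np.degrees(a),t.round(4),"fork",(t+R@[-.14,0]).round(4),"knob",(t+R@[-.035,-.035]).round(4),"res",((s@R.T+t-d)*1000).round(1).tolist())
```

```text
[ 0.6593 -0.0099] [ 0.5326 -0.0026] 0.1269058198497086 -3.293862245718315
[0.6577 0.0468] [0.5391 0.0547] 0.1188788666269163 -3.8078523268342823
[0.6682 0.2336] [0.5483 0.2385] 0.12000857817278669 -2.3297580539172342
86.9953714883579 [0.6043 0.1575] fork [0.597  0.0177] knob [0.6374 0.1207] res [[1.3, -0.8], [-1.8, -1.3], [1.0, 2.7], [-0.2, 1.1], [0.2, 0.6], [0.2, 2.0], [0.3, -1.5], [-1.6, -2.3], [1.0, -0.3], [-0.3, -0.4]]
86.9968684936003 [0.6042 0.1568] fork [0.5968 0.017 ] knob [0.6373 0.12  ] res [[1.2, -1.6], [-1.9, -2.0], [0.9, 2.0], [-0.3, 0.4], [0.1, -0.1], [0.1, 1.3]]
86.79829433375866 [0.6047 0.1586] fork [0.5969 0.0189] knob [0.6377 0.1217] res [[0.7, -0.4], [-1.3, -1.3], [0.9, 0.9], [-0.2, 0.8]]
```

Grinder yaw is 87°, with the origin at (604,158) mm, the fork at (597,18) and the knob at (637,121). The grasp point is (480,-144) with the handle at -166.2°. Moving above it.

Request:
move_arm(moves=[{"linear": [-0.0456, 0.0321, 0], "claw": 0.06}, {"linear": [-0.0456, 0.0321, 0]}, {"linear": [-0.0456, 0.0321, 0]}, {"linear": [-0.0456, 0.0321, 0]}, {"linear": [-0.0456, 0.0321, 0]}, {"linear": [-0.0456, 0.0321, 0]}, {"linear": [-0.0456, 0.0321, 0]}, {"linear": [-0.0456, 0.0321, 0]}, {"turn": [0, 0, 0.111], "linear": [0, 0, 0.05]}, {"turn": [0, 0, 0.111], "linear": [0, 0, 0.05]}])

```text
invalid input
```

```bash
cat >> h.py <<'E'
def goal(g,xyaw):
    """row units: tool shift to bring grasp point to g with tool down and tool-x heading xyaw deg; turn then shift"""
    s=env.sense();R=Ro.from_rotvec(s["eef_rot"]);p=np.array(s["position"])
    a=np.radians(xyaw);X=[np.cos(a),np.sin(a),0];Z=[0,0,-1];Y=np.cross(Z,X)
    T=Ro.from_matrix(np.column_stack([X,Y,Z]))
    print("grasp pt",(p+R.apply([0,0,.054])).round(4),"turn",(R.inv()*T).as_rotvec().round(3),"shift after turn",T.inv().apply(np.array(g)-[0,0,-.054]-p).round(4),"F",np.round(s["ft_force"],1),"gap",round(float(s["finger_gap"]),4),"t",round(float(s["t"]),2))
E
python3 - <<'E'
from h import *
goal([.480,-.144,.026],-166.2)
im=env.capture("top");cv2.imwrite("pics/top1.png",im)
s=env.capture("side");cv2.imwrite("pics/p2.png",cv2.resize(np.hstack([im[130:270,230:390],s[130:270,160:320]]),None,fx=2.4,fy=2.4,interpolation=cv2.INTER_CUBIC))
E
```

```text
grasp pt [ 0.2679 -0.5369  0.2499] turn [ 0.    -0.     0.222] shift after turn [-0.2997  0.3309  0.2239] F [ 1.   0.8 -0.5] gap 0.0854 t 1.0
```

View pics/p2.png

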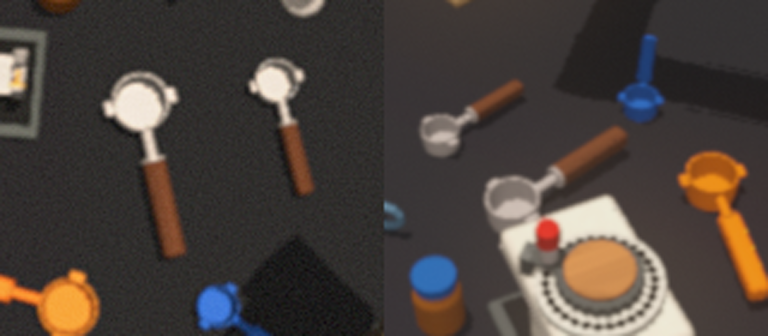

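The call was refused, so the arm hasn't moved and the picture shows the same scene, target basket at crop (140,103). I'll give every row all its fields.

Request:
move_arm(moves=[{"linear": [-0.0456, 0.0321, 0], "turn": [0, 0, 0], "claw": 0.06}, {"linear": [-0.0456, 0.0321, 0], "turn": [0, 0, 0], "claw": 0.06}, {"linear": [-0.0456, 0.0321, 0], "turn": [0, 0, 0], "claw": 0.06}, {"linear": [-0.0456, 0.0321, 0], "turn": [0, 0, 0], "claw": 0.06}, {"linear": [-0.0456, 0.0321, 0], "turn": [0, 0, 0], "claw": 0.06}, {"linear": [-0.0456, 0.0321, 0], "turn": [0, 0, 0], "claw": 0.06}, {"linear": [-0.0456, 0.0321, 0], "turn": [0, 0, 0], "claw": 0.06}, {"linear": [-0.0456, 0.0321, 0], "turn": [0, 0, 0], "claw": 0.06}, {"linear": [0, 0, 0.05], "turn": [0, 0, 0.111], "claw": 0.06}, {"linear": [0, 0, 0.05], "turn": [0, 0, 0.111], "claw": 0.06}], squeeze=100)

```text
t: 2.35
position: [0.4801, -0.1432, 0.203]
eef_rot: [-0.374, 3.118, 0.0]
ft_force: [-0.8, 0.4, -0.7]
finger_gap: 0.0603
finger_force: 0.0
```

Run:
```python
from h import *
goal([.480,-.144,.026],-166.2)
```

```text
grasp pt [ 0.4802 -0.1432  0.149 ] turn [ 0.     0.001 -0.002] shift after turn [ 0.0003 -0.0007  0.123 ] F [-0.8  0.4 -0.7] gap 0.0603 t 2.35
```

Request:
move_arm(moves=[{"linear": [0, -0.0007, 0.05], "turn": [0, 0, 0], "claw": 0.06}, {"linear": [0, 0, 0.045], "turn": [0, 0, 0], "claw": 0.06}, {"linear": [0, 0, 0.022], "turn": [0, 0, 0], "claw": 0.06}, {"linear": [0, 0, 0.006], "turn": [0, 0, 0], "claw": 0.06}, {"linear": [0, 0, 0], "turn": [0, 0, 0], "claw": 0}, {"linear": [0, 0, 0], "turn": [0, 0, 0], "claw": 0}, {"linear": [0, 0, 0], "turn": [0, 0, 0], "claw": 0}, {"linear": [0, 0, 0], "turn": [0, 0, 0], "claw": 0}, {"linear": [0, 0, 0], "turn": [0, 0, 0], "claw": 0}, {"linear": [0, 0, 0], "turn": [0, 0, 0], "claw": 0}], squeeze=100)

```text
t: 3.6
position: [0.4806, -0.145, 0.0823]
eef_rot: [-0.377, 3.117, -0.001]
ft_force: [-2.1, 0.1, 5.5]
finger_gap: 0.0246
finger_force: 98.2
```

Request:
move_arm(moves=[{"linear": [0, 0, -0.01], "turn": [0, 0, 0], "claw": 0}, {"linear": [0, 0, -0.02], "turn": [0, 0, 0], "claw": 0}, {"linear": [0, 0, -0.03], "turn": [0, 0, 0], "claw": 0}, {"linear": [0, 0, -0.03], "turn": [0, 0, 0], "claw": 0}, {"linear": [0, 0, -0.03], "turn": [0, 0, 0], "claw": 0}, {"linear": [0, 0, 0], "turn": [0, 0, 0], "claw": 0}, {"linear": [0, 0, 0], "turn": [0, 0, 0], "claw": 0}])

```text
t: 4.47
position: [0.4792, -0.1446, 0.1993]
eef_rot: [0.377, -3.117, -0.002]
ft_force: [-0.4, 0.1, -3.0]
finger_gap: 0.0244
finger_force: 98.3
```

Run:
```python
from h import *
goal([.5889,-.1359,.145],-93)
im=env.capture("top")
s=env.capture("side");cv2.imwrite("pics/p3.png",cv2.resize(np.hstack([im[130:270,230:390],s[100:240,160:320]]),None,fx=2.4,fy=2.4,interpolation=cv2.INTER_CUBIC))
for c in("top","side"):
    find(c,"portafilter");find(c,"neck")
```

```text
grasp pt [ 0.479  -0.1445  0.1453] turn [ 3.000e-03 -1.000e-03 -1.278e+00] shift after turn [-0.0144 -0.1091  0.0003] F [-0.4  0.1 -3. ] gap 0.0244 t 4.47
top mark_of portafilter 0.93 [ 572 -120  119] [290 168]
top mark_of portafilter 0.84 [456 304   5] [136 211]
top mark_of portafilter 0.83 [ 605 -281   -3] [343 165]
top mark_of portafilter 0.82 [ 344 -215   -2] [320 257]
top mark_of neck 0.97 [419 339  26] [121 223]
top mark_of neck 0.93 [ 323 -242   20] [330 264]
top mark_of neck 0.74 [355   4  30] [241 251]
side mark_of portafilter 0.81 [ 575 -120  117] [212 194]
side mark_of portafilter 0.81 [ 605 -284    1] [183 189]
side mark_of portafilter 0.65 [ 343 -214   -5] [266 177]
side mark_of portafilter 0.64 [458 304   3] [328 319]
side mark_of neck 0.96 [419 335  24] [349 318]
side mark_of neck 0.94 [ 524 -134  146] [226 177]
side mark_of neck 0.89 [ 318 -245   19] [268 164]
side mark_of neck 0.75 [349   4  27] [301 217]
```

View pics/p3.png

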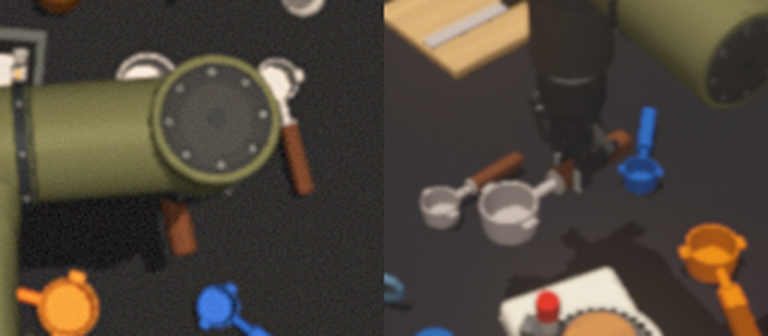

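The portafilter hangs level in the grip, basket at right-crop (510,210), underside 117 mm high. Next: turn it and bring it in front of the fork.

Request:
move_arm(moves=[{"linear": [0, 0, 0], "turn": [0, 0, -0.1826], "claw": 0}, {"linear": [0, 0, 0], "turn": [0, 0, -0.1826], "claw": 0}, {"linear": [0, 0, 0], "turn": [0, 0, -0.1826], "claw": 0}, {"linear": [0, 0, 0], "turn": [0, 0, -0.1826], "claw": 0}, {"linear": [0, 0, 0], "turn": [0, 0, -0.1826], "claw": 0}, {"linear": [0, 0, 0], "turn": [0, 0, -0.1826], "claw": 0}, {"linear": [0, 0, 0], "turn": [0, 0, -0.1824], "claw": 0}, {"linear": [-0.0048, -0.0364, 0], "turn": [0, 0, 0], "claw": 0}, {"linear": [-0.0048, -0.0364, 0], "turn": [0, 0, 0], "claw": 0}, {"linear": [-0.0048, -0.0364, 0], "turn": [0, 0, 0], "claw": 0}])

```text
t: 6.02
position: [0.5908, -0.1362, 0.2006]
eef_rot: [2.163, -2.278, 0.0]
ft_force: [-0.4, 0.8, -2.1]
finger_gap: 0.0247
finger_force: 98.9
```

Run:
```python
from h import *
goal([.5889,-.1359,.145],-93)
for k in range(2):
  for c in("top","side"):
    im=env.capture(c)
    for t in("portafilter","neck","fork","chute","rest"):find(c,t,n=3)
cv2.imwrite("pics/s4.png",im)
cv2.imwrite("pics/p4.png",cv2.resize(im[150:330,150:330],None,fx=3.3,fy=3.3,interpolation=cv2.INTER_CUBIC))
```

```text
grasp pt [ 0.5908 -0.1362  0.1466] turn [ 0. -0.  0.] shift after turn [-0.0002  0.0019  0.0016] F [-0.4  0.8 -2.1] gap 0.0247 t 6.03
top mark_of portafilter 0.98 [ 346 -216    2] [320 256]
top mark_of portafilter 0.85 [593 -42 119] [260 159]
top mark_of portafilter 0.75 [ 603 -281    0] [344 166]
top mark_of neck 0.94 [593 -86 147] [278 157]
top mark_of neck 0.93 [ 567 -286   22] [347 177]
top mark_of neck 0.93 [417 336  28] [122 224]
top mark_of fork 0.63 [595  15  86] [239 160]
top mark_of fork 0.54 [603 159   0] [190 161]
top mark_of rest 0.64 [596  16  89] [238 160]
side mark_of portafilter 0.93 [335 -44   0] [296 210]
side mark_of portafilter 0.83 [593 -41 117] [218 216]
side mark_of portafilter 0.77 [459 304   5] [328 319]
side mark_of neck 0.73 [344   4  27] [303 216]
side mark_of neck 0.72 [ 568 -295   21] [192 179]
side mark_of neck 0.63 [420 337  23] [349 319]
side mark_of fork 0.79 [599  15  84] [225 239]
side mark_of chute 0.83 [594  73 169] [237 234]
side mark_of chute 0.71 [598  15  84] [225 239]
side mark_of rest 0.88 [596  71  61] [236 259]
top mark_of portafilter 0.
[... 215 characters left out ...]
43   23] [331 265]
top mark_of neck 0.73 [420 339  29] [121 223]
top mark_of fork 0.62 [594  15  88] [239 160]
top mark_of fork 0.25 [605 158   1] [190 161]
top mark_of chute 0.73 [605 158  -1] [190 161]
side mark_of portafilter 0.79 [ 605 -284   -1] [183 189]
side mark_of portafilter 0.78 [334 -47  -1] [296 210]
side mark_of portafilter 0.75 [594 -40 119] [218 215]
side mark_of neck 0.96 [346   3  28] [302 216]
side mark_of neck 0.78 [421 335  25] [349 319]
side mark_of neck 0.73 [ 569 -296   22] [192 178]
side mark_of fork 0.6 [597  16  84] [226 239]
side mark_of chute 0.65 [593  69 167] [236 233]
side mark_of rest 0.79 [598  69  62] [235 259]
side mark_of rest 0.35 [594  68 166] [236 233]
```

View pics/p4.png

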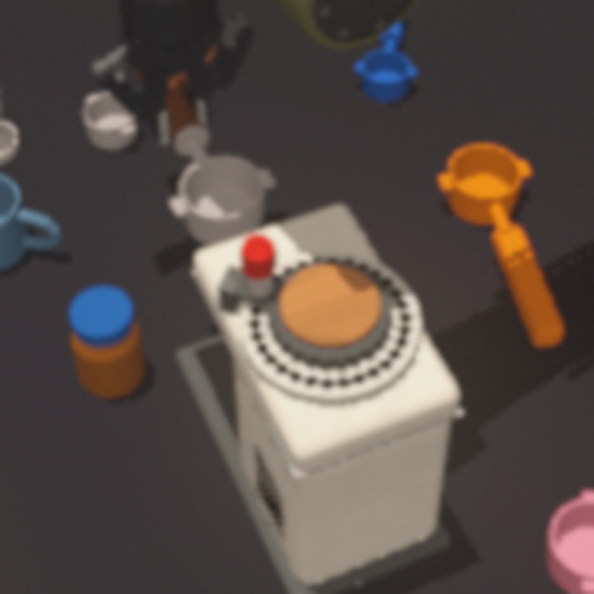

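Side view: the held basket at crop (225,200) stands in front of the grinder, level and upright. The arm may still be settling, so I'll hold briefly and measure the lateral line to the fork.

Request:
move_arm(moves=[{"linear": [0, 0, 0], "turn": [0, 0, 0], "claw": 0}, {"linear": [0, 0, 0], "turn": [0, 0, 0], "claw": 0}])

```text
t: 7.48
position: [0.5896, -0.1362, 0.2009]
eef_rot: [2.163, -2.278, -0.0]
ft_force: [0.3, 0.3, -2.7]
finger_gap: 0.0242
finger_force: 99.2
```

Run:
```python
from h import *
goal([.5889,-.1359,.145],-93)
im=env.capture("top");cv2.imwrite("pics/t5.png",im)
cv2.imwrite("pics/p5.png",cv2.resize(im[110:210,180:330],None,fx=5,fy=5,interpolation=cv2.INTER_CUBIC))
A=[]
for k in range(4):
  for c in("top","side"):
    if k: env.capture(c)
    for t in("portafilter","neck","fork","rest","chute"):
      for d in getattr(env,"mark_of")(c,t):
        X=w(c,d["point"]);A.append((t,c,*X))
ref={"portafilter":(.593,-.041,.118),"neck":(.59,-.093,.145),"fork":(.597,.017,.085),"rest":(.599,.07,.059),"chute":(.599,.07,.168)}
for t in ref:
  for c in("top","side"):
    P=np.array([a[2:] for a in A if a[0]==t and a[1]==c and np.linalg.norm(np.array(a[2:])-ref[t])<.02])
    if len(P):print(t,c,len(P),(P.mean(0)*1000).round(1),(P.std(0)*1000).round(1))
```

```text
grasp pt [ 0.5896 -0.1362  0.1469] turn [0. 0. 0.] shift after turn [-0.0002  0.0007  0.0019] F [ 0.3  0.3 -2.7] gap 0.0242 t 7.47
portafilter top 4 [591.2 -39.8 118.6] [1.2 1.3 1.6]
portafilter side 4 [593.9 -40.  119.9] [0.8 1.1 0.9]
neck top 4 [591.1 -90.  144. ] [1.1 2.  1.2]
neck side 4 [596.1 -92.9 147.4] [1.1 1.3 1.9]
fork top 4 [595.9  16.1  88.6] [1.7 1.8 0.8]
fork side 4 [597.9  16.5  83.1] [1.1 0.8 1.1]
rest side 4 [597.3  69.9  61.2] [1.3 1.4 1.2]
chute side 4 [594.4  69.7 168. ] [1.1 1.  0.7]
```

View pics/p5.png

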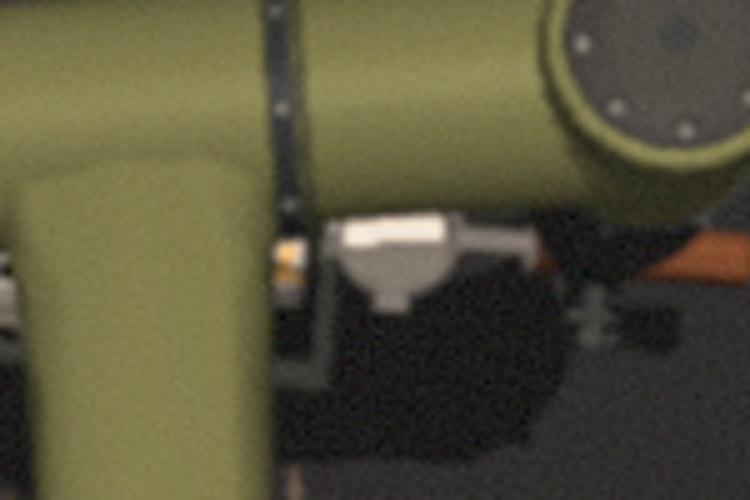

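Top view: the held basket at crop (395,245), the fork with its brass catch at (290,265), in line to within about 1 mm. Advancing over the rest.

Request:
move_arm(moves=[{"linear": [0, 0.0005, 0.0015], "turn": [0, 0, 0], "claw": 0}, {"linear": [-0.018, 0, 0], "turn": [0, 0, 0], "claw": 0}, {"linear": [-0.018, 0, 0], "turn": [0, 0, 0], "claw": 0}, {"linear": [-0.018, 0, 0], "turn": [0, 0, 0], "claw": 0}, {"linear": [-0.018, 0, 0], "turn": [0, 0, 0], "claw": 0}, {"linear": [-0.018, 0, 0], "turn": [0, 0, 0], "claw": 0}, {"linear": [-0.018, 0, 0], "turn": [0, 0, 0], "claw": 0}, {"linear": [-0.002, 0, 0], "turn": [0, 0, 0], "claw": 0}, {"linear": [0, 0, 0], "turn": [0, 0, 0], "claw": 0}, {"linear": [0, 0, 0], "turn": [0, 0, 0], "claw": 0}])

```text
t: 11.08
position: [0.5948, -0.0267, 0.1994]
eef_rot: [2.162, -2.279, -0.0]
ft_force: [0.4, -0.2, -2.6]
finger_gap: 0.0246
finger_force: 99.2
```

Run:
```python
from h import *
goal([.5947,-.026,.0875],-93)
im=env.capture("top");s=env.capture("side")
cv2.imwrite("pics/p6.png",cv2.resize(np.hstack([im[110:210,180:330],s[180:280,160:310]]),None,fx=2.6,fy=2.6,interpolation=cv2.INTER_CUBIC))
for k in range(3):
  for c in("top","side"):
    if k: env.capture(c)
    for t,r in(("portafilter",(.598,.07,.117)),("neck",(.597,.016,.143))):
      for d in env.mark_of(c,t):
        X=w(c,d["point"])
        if np.linalg.norm(X-r)<.03: print(t,c,(X*1000).round(1),round(d["score"],2))
```

```text
grasp pt [ 0.5948 -0.0267  0.1454] turn [ 0. -0. -0.] shift after turn [-0.0007  0.0002  0.0579] F [ 0.4 -0.2 -2.6] gap 0.0246 t 11.07
portafilter top [597.6  72.3 117.8] 0.83
neck top [596.5  17.8 143.1] 0.82
neck side [599.9  18.7 146.6] 0.72
portafilter top [596.3  69.5 115.7] 0.63
neck top [595.8  20.9 143.5] 0.81
neck side [597.3  16.6 146.9] 0.69
portafilter top [595.3  69.5 116.3] 0.7
neck top [594.7  21.8 145.9] 0.58
neck side [600.8  19.3 144.7] 0.46
```

View pics/p6.png

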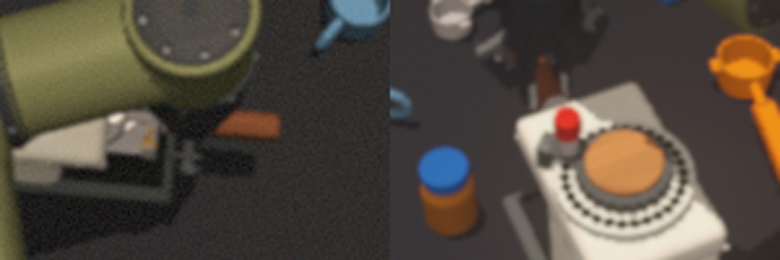

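The neck lies over the fork within about 1 mm (top-crop (140,125), catch beside it). Lowering while watching the force.

Request:
move_arm(moves=[{"linear": [0, 0, 0.012], "turn": [0, 0, 0], "claw": 0}, {"linear": [0, 0, 0.012], "turn": [0, 0, 0], "claw": 0}, {"linear": [0, 0, 0.006], "turn": [0, 0, 0], "claw": 0}, {"linear": [0, 0, 0.004], "turn": [0, 0, 0], "claw": 0}, {"linear": [0, 0, 0], "turn": [0, 0, 0], "claw": 0}])

```text
t: 12.6
position: [0.5948, -0.0263, 0.1651]
eef_rot: [2.163, -2.278, -0.0]
ft_force: [0.2, -0.5, -2.8]
finger_gap: 0.0245
finger_force: 99.2
```

Request:
move_arm(moves=[{"linear": [0, 0, 0.005], "turn": [0, 0, 0], "claw": 0}, {"linear": [0, 0, 0.005], "turn": [0, 0, 0], "claw": 0}, {"linear": [0, 0, 0.004], "turn": [0, 0, 0], "claw": 0}, {"linear": [0, 0, 0], "turn": [0, 0, 0], "claw": 0}])

```text
t: 13.1
position: [0.5951, -0.0263, 0.1512]
eef_rot: [-2.162, 2.278, -0.001]
ft_force: [1.1, -0.6, -2.1]
finger_gap: 0.0246
finger_force: 99.5
```

Request:
move_arm(moves=[{"linear": [0, 0, 0.004], "turn": [0, 0, 0], "claw": 0}, {"linear": [0, 0, 0.002], "turn": [0, 0, 0], "claw": 0}, {"linear": [0, 0, 0], "turn": [0, 0, 0], "claw": 0}])

```text
t: 13.48
position: [0.5944, -0.0263, 0.1443]
eef_rot: [2.162, -2.278, -0.002]
ft_force: [0.8, 0.2, -3.1]
finger_gap: 0.0245
finger_force: 99.1
```

Request:
move_arm(moves=[{"linear": [0, 0, 0.002], "turn": [0, 0, 0], "claw": 0}, {"linear": [0, 0, 0.002], "turn": [0, 0, 0], "claw": 0}, {"linear": [0, 0, 0], "turn": [0, 0, 0], "claw": 0}])

```text
t: 13.85
position: [0.5949, -0.0263, 0.1418]
eef_rot: [-2.163, 2.278, -0.0]
ft_force: [-1.9, -0.8, -0.2]
finger_gap: 0.0243
finger_force: 99.9
```

Run:
```python
from h import *
goal([.5947,-.026,.0875],-93)
for k in range(3):
  for c in("top","side"):
    env.capture(c)
    for t,r in(("portafilter",(.598,.07,.06)),("neck",(.597,.016,.085)),("catch",(.59,.016,.1))):
      for f in("mark_of","spot_in"):
       try:
        for d in getattr(env,f)(c,t):
         X=w(c,d["point"])
         if np.linalg.norm(X-r)<.03: print(f,t,c,(X*1000).round(1),round(d["score"],2))
       except Exception as e: print(f,t,e)
```

```text
grasp pt [ 0.5949 -0.0263  0.0878] turn [-0.     0.     0.001] shift after turn [-0.0003  0.0002  0.0003] F [-1.9 -0.8 -0.2] gap 0.0243 t 13.85
mark_of portafilter top [597.1  70.9  61.7] 0.85
mark_of neck top [595.5  20.3  84.5] 0.68
mark_of catch it knows: chute, cup, fork, grinder, jar, knob, neck, portafilter, rest, tamper
mark_of catch it knows: chute, cup, fork, grinder, jar, knob, neck, portafilter, rest, tamper
mark_of neck top [595.2  18.4  86.4] 0.75
mark_of catch it knows: chute, cup, fork, grinder, jar, knob, neck, portafilter, rest, tamper
mark_of catch it knows: chute, cup, fork, grinder, jar, knob, neck, portafilter, rest, tamper
mark_of portafilter top [597.1  69.9  57.8] 0.74
mark_of neck top [597.9  20.1  87.7] 0.78
mark_of catch it knows: chute, cup, fork, grinder, jar, knob, neck, portafilter, rest, tamper
mark_of catch it knows: chute, cup, fork, grinder, jar, knob, neck, portafilter, rest, tamper
```

Request:
move_arm(moves=[{"linear": [0, 0, 0.002], "turn": [0, 0, 0], "claw": 0}, {"linear": [0, 0, 0], "turn": [0, 0, 0], "claw": 0}])

```text
t: 15.9
position: [0.5951, -0.0264, 0.1413]
eef_rot: [-2.163, 2.277, -0.002]
ft_force: [-6.3, -1.7, 11.7]
finger_gap: 0.0247
finger_force: 101.5
```

Request:
move_arm(moves=[{"linear": [0, 0, 0.002], "turn": [0, 0, 0], "claw": 0}, {"linear": [0, 0, 0], "turn": [0, 0, 0], "claw": 0}])

```text
t: 16.15
position: [0.5952, -0.0264, 0.1409]
eef_rot: [-2.163, 2.276, -0.003]
ft_force: [-10.4, -0.2, 18.9]
finger_gap: 0.0245
finger_force: 102.5
```

Firm contact at the expected seat height (18.9 N). Unloading, releasing and drawing back to look at the catch.

Request:
move_arm(moves=[{"linear": [0, 0, -0.003], "turn": [0, 0, 0], "claw": 0}, {"linear": [0, 0, 0], "turn": [0, 0, 0], "claw": 0.06}, {"linear": [0, 0, 0], "turn": [0, 0, 0], "claw": 0.06}, {"linear": [0, 0, 0], "turn": [0, 0, 0], "claw": 0.06}, {"linear": [0, 0, -0.03], "turn": [0, 0, 0], "claw": 0.06}, {"linear": [0, 0, -0.04], "turn": [0, 0, 0], "claw": 0.06}, {"linear": [0.03, 0, -0.05], "turn": [0, 0, 0], "claw": 0.06}, {"linear": [0.05, 0, -0.03], "turn": [0, 0, 0], "claw": 0.06}, {"linear": [0.05, 0, 0], "turn": [0, 0, 0], "claw": 0.06}, {"linear": [0.05, 0, 0], "turn": [0, 0, 0], "claw": 0.06}])

```text
t: 17.4
position: [0.5855, -0.2074, 0.2905]
eef_rot: [-2.163, 2.277, -0.0]
ft_force: [0.5, 0.6, 0.2]
finger_gap: 0.0601
finger_force: 0.0
```

Run:
```python
from h import *
goal([.6374,.1212,.275],-93)
im=env.capture("top");s=env.capture("side");cv2.imwrite("pics/t7.png",im);cv2.imwrite("pics/s7.png",s)
b=cv2.imread("pics/top0.png")
c=lambda q:q[140:185,215:290]
cv2.imwrite("pics/p7.png",cv2.resize(np.vstack([np.hstack([c(b),c(im)]),np.hstack([s[200:245,180:255],c(cv2.imread("pics/t5.png"))])]),None,fx=5.3,fy=5.3,interpolation=cv2.INTER_CUBIC))
for k in range(3):
  for c in("top","side"):
    if k: env.capture(c)
    for t,r in(("portafilter",(.598,.07,.06)),("neck",(.597,.016,.085)),("knob",(.638,.121,.27)),("grinder",(.604,.158,0))):
      for d in env.mark_of(c,t):
        X=w(c,d["point"])
        if np.linalg.norm(X-r)<.03: print(t,c,(X*1000).round(1),round(d["score"],2))
```

```text
grasp pt [ 0.5855 -0.2074  0.2365] turn [-0.001  0.     0.001] shift after turn [-0.3308 -0.0346 -0.0385] F [0.5 0.6 0.2] gap 0.0601 t 17.4
knob top [637.9 120.4 271.1] 0.68
grinder top [603.  157.3   1.1] 0.65
knob side [639.2 120.7 269.4] 0.63
grinder side [603.8 161.4   2.4] 0.74
knob top [640.  118.  271.8] 0.64
grinder top [602.5 155.   -3.3] 0.59
knob side [641.5 122.1 270.3] 0.64
grinder side [603.  160.    4.5] 0.67
knob top [637.3 119.8 271.7] 0.56
grinder top [604.1 158.4   2.4] 0.8
knob side [639.9 120.7 270.4] 0.7
grinder side [600.1 160.    1.9] 0.61
```

View pics/p7.png

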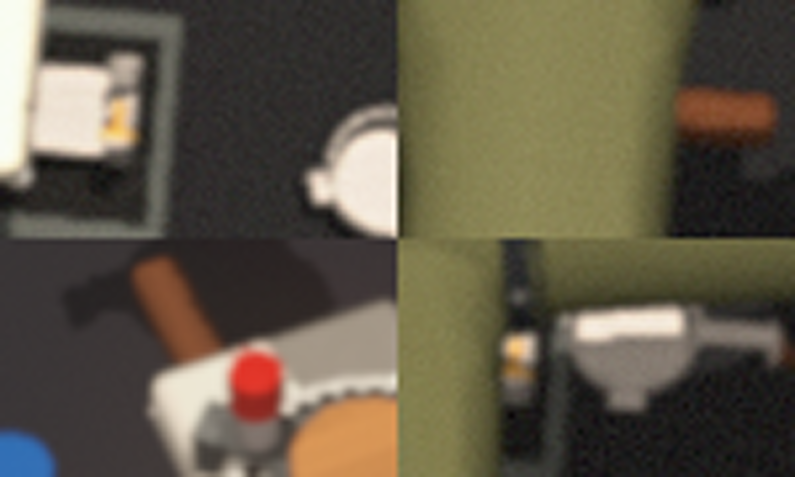

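Top-left and bottom-right show the fork with the brass catch before insertion. In the new top view (top-right) the arm hides the fork and only the handle shows, straight out at (725,112). I'll raise and swing the arm to the far side so the catch is visible.

Request:
move_arm(moves=[{"linear": [0, 0, -0.05], "turn": [0, 0, 0], "claw": 0.045}, {"linear": [0, 0, -0.05], "turn": [0, 0, 0], "claw": 0.045}, {"linear": [-0.055, -0.004, 0], "turn": [0, 0, 0], "claw": 0.045}, {"linear": [-0.055, -0.004, 0], "turn": [0, 0, 0], "claw": 0.045}, {"linear": [-0.055, -0.004, 0], "turn": [0, 0, 0], "claw": 0.045}, {"linear": [-0.055, -0.004, 0], "turn": [0, 0, 0], "claw": 0.045}, {"linear": [-0.055, -0.004, 0], "turn": [0, 0, 0], "claw": 0.045}, {"linear": [-0.055, -0.004, 0], "turn": [0, 0, 0], "claw": 0.045}, {"linear": [-0.055, -0.004, 0], "turn": [0, 0, 0], "claw": 0.045}, {"linear": [-0.055, -0.004, 0], "turn": [0, 0, 0], "claw": 0.045}])

```text
t: 20.15
position: [0.6403, 0.2335, 0.3906]
eef_rot: [-2.163, 2.278, -0.0]
ft_force: [0.4, 0.4, 0.1]
finger_gap: 0.045
finger_force: 0.0
```

Run:
```python
from h import *
goal([.6380,.1210,.275],-93)
im=env.capture("top");s=env.capture("side");cv2.imwrite("pics/t8.png",im);cv2.imwrite("pics/s8.png",s)
b=cv2.imread("pics/top0.png")
c=lambda q:q[135:185,215:295]
cv2.imwrite("pics/p8.png",cv2.resize(np.hstack([c(b),c(im)]),None,fx=5,fy=5,interpolation=cv2.INTER_CUBIC))
hsv=cv2.cvtColor(im,cv2.COLOR_BGR2HSV)
m=((hsv[...,1]>90)&(hsv[...,2]>50)).astype(np.uint8);mm=np.zeros_like(m);mm[140:190,248:300]=m[140:190,248:300]
n,l,st,ce=cv2.connectedComponentsWithStats(mm);k=1+np.argmax(st[1:,4]);pts=np.argwhere(l==k)[:,::-1].astype(float)
W=np.array([ray("top",u,v,0.091)[:2] for u,v in pts]);q=W.mean(0);ev=np.linalg.svd(W-q,full_matrices=False)[2][0]
print("handle",q.round(4),ev.round(3),np.ptp((W-q)@ev),len(pts), st[k])
for f,I in(("top0",b),("now",im)):
  h=cv2.cvtColor(I,cv2.COLOR_BGR2HSV)[148:172,230:248]; y=(h[...,0]>12)&(h[...,0]<32)&(h[...,1]>80)&(h[...,2]>110)
  a=np.argwhere(y);print(f,len(a),a.mean(0)[::-1]+[230,148] if len(a) else "")
for k in range(3):
  for c in("top","side"):
    if k: env.capture(c)
    for t,r in(("portafilter",(.598,.07,.06)),("neck",(.597,.016,.085))):
      for d in env.mark_of(c,t):
        X=w(c,d["point"])
        if np.linalg.norm(X-r)<.03: print(t,c,(X*1000).round(1),round(d["score"],2))
```

```text
grasp pt [0.6403 0.2335 0.3366] turn [-0.  0.  0.] shift after turn [ 0.1124 -0.0036  0.0616] F [0.4 0.4 0.1] gap 0.045 t 20.15
handle [ 0.5939 -0.0594] [-0.053 -0.999] 0.1026460184831127 414 [248 154  39  14 414]
top0 33 [237.12121212 163.        ]
now 33 [237.         163.15151515]
portafilter top [594.9  71.3  58.3] 0.67
neck top [592.6  23.9  86.2] 0.57
portafilter top [595.7  73.1  62.2] 0.56
neck top [593.2  21.8  84.1] 0.65
portafilter top [601.8  70.8  60.2] 0.73
neck top [595.5  22.9  87.8] 0.65
```

View pics/p8.png

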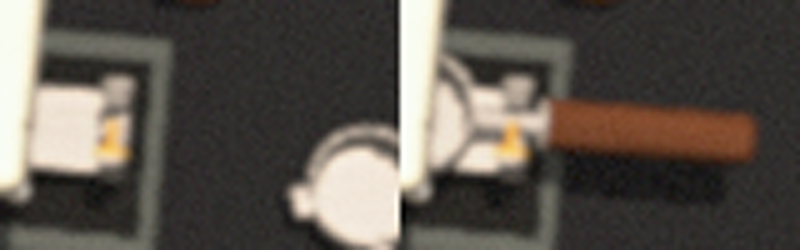

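The brass catch is back at its closed place (top (237,163), same as before) and now lies over the neck. The handle points exactly along the grinder's front at 87° and the height matches home. Now the knob.

Request:
move_arm(moves=[{"linear": [0.0375, -0.0011, 0], "turn": [0, 0, 0], "claw": 0.045}, {"linear": [0.0375, -0.0011, 0], "turn": [0, 0, 0], "claw": 0.045}, {"linear": [0.0375, -0.0011, 0], "turn": [0, 0, 0], "claw": 0.045}, {"linear": [0, 0, 0], "turn": [0, 0, 0], "claw": 0.045}, {"linear": [0, 0, 0.03], "turn": [0, 0, 0], "claw": 0.045}, {"linear": [0, 0, 0.02], "turn": [0, 0, 0], "claw": 0.045}, {"linear": [0, 0, 0], "turn": [0, 0, 0], "claw": 0.045}])

```text
t: 21.92
position: [0.6374, 0.1198, 0.3383]
eef_rot: [2.161, -2.275, -0.003]
ft_force: [0.2, -0.7, 0.4]
finger_gap: 0.045
finger_force: 0.0
```

Run:
```python
from h import *
goal([.6383,.1208,.275],-93)
```

```text
grasp pt [0.6372 0.1197 0.2843] turn [ 0.004 -0.001  0.001] shift after turn [-0.001  -0.0009  0.0093] F [ 0.2 -0.7  0.4] gap 0.045 t 21.93
```

Request:
move_arm(moves=[{"linear": [-0.001, -0.0005, 0.005], "turn": [0, 0, 0], "claw": 0.045}, {"linear": [0, 0, 0.004], "turn": [0, 0, 0], "claw": 0.045}, {"linear": [0, 0, 0], "turn": [0, 0, 0], "claw": 0}, {"linear": [0, 0, 0], "turn": [0, 0, 0], "claw": 0}, {"linear": [0, 0, 0], "turn": [0, 0, 0], "claw": 0}, {"linear": [0, 0, 0], "turn": [0, 0, 0], "claw": 0}, {"linear": [0, 0, 0], "turn": [0, 0, 0], "claw": 0}], squeeze=80)

```text
t: 22.8
position: [0.638, 0.1202, 0.3319]
eef_rot: [-2.163, 2.278, 0.0]
ft_force: [-5.0, 0.5, 2.6]
finger_gap: 0.0211
finger_force: 78.3
```

Request:
move_arm(moves=[{"linear": [0, 0, 0], "turn": [0, 0, 0], "claw": 0.04}, {"linear": [0, 0, 0.003], "turn": [0, 0, 0], "claw": 0.04}, {"linear": [0, 0, 0.002], "turn": [0, 0, 0], "claw": 0.04}, {"linear": [0, 0, 0], "turn": [0, 0, 0], "claw": 0.04}, {"linear": [0, 0, 0], "turn": [0, 0, 0], "claw": 0}, {"linear": [0, 0, 0], "turn": [0, 0, 0], "claw": 0}, {"linear": [0, 0, 0], "turn": [0, 0, 0], "claw": 0}, {"linear": [0, 0, 0], "turn": [0, 0, 0], "claw": 0}, {"linear": [0, 0, 0], "turn": [0, 0, 0], "claw": 0}], squeeze=80)

```text
t: 23.92
position: [0.638, 0.1201, 0.3267]
eef_rot: [2.163, -2.278, -0.0]
ft_force: [-4.5, -0.2, 3.0]
finger_gap: 0.0214
finger_force: 78.3
```

Request:
move_arm(moves=[{"linear": [0, 0, -0.003], "turn": [0, 0, 0], "claw": 0}, {"linear": [0, 0, -0.003], "turn": [0, 0, 0], "claw": 0}, {"linear": [0, 0, -0.003], "turn": [0, 0, 0], "claw": 0}, {"linear": [0, 0, 0], "turn": [0, 0, 0], "claw": 0}])

```text
t: 24.42
position: [0.6381, 0.1202, 0.3345]
eef_rot: [2.162, -2.277, -0.002]
ft_force: [-4.4, -1.5, -9.2]
finger_gap: 0.0217
finger_force: 78.6
```

Request:
move_arm(moves=[{"linear": [0, 0, -0.003], "turn": [0, 0, 0], "claw": 0}, {"linear": [0, 0, -0.002], "turn": [0, 0, 0], "claw": 0}, {"linear": [0, 0, 0], "turn": [0, 0, 0], "claw": 0}, {"linear": [0, 0, 0], "turn": [0, 0, 0], "claw": 0}])

```text
t: 24.92
position: [0.6381, 0.1202, 0.339]
eef_rot: [2.161, -2.277, -0.002]
ft_force: [-2.6, -2.6, -17.3]
finger_gap: 0.0215
finger_force: 79.6
```

Request:
move_arm(moves=[{"linear": [0, 0, 0], "turn": [0, 0, 0], "claw": 0}, {"linear": [0, 0, 0], "turn": [0, 0, 0], "claw": 0}, {"linear": [0, 0, 0], "turn": [0, 0, 0], "claw": 0}, {"linear": [0, 0, 0], "turn": [0, 0, 0], "claw": 0}, {"linear": [0, 0, 0], "turn": [0, 0, 0], "claw": 0}, {"linear": [0, 0, 0], "turn": [0, 0, 0], "claw": 0}], squeeze=90)

```text
t: 25.68
position: [0.6381, 0.1202, 0.3391]
eef_rot: [2.162, -2.277, -0.002]
ft_force: [-3.3, -3.3, -25.4]
finger_gap: 0.0216
finger_force: 88.9
```

Run:
```python
from h import *
for c in("top","side"):
    I=env.capture(c)
    for t in("knob","portafilter","neck"):find(c,t,n=6)
    for n,X in(("tamper",(.716,-.315,0)),("cup",(.753,-.202,0)),("jar",(.713,-.021,0))):find(c,n,n=1)
s=env.sense();print(s["position"],s["ft_force"],s["finger_gap"],s["finger_force"],s["t"])
```

```text
top mark_of portafilter 0.77 [459 306   4] [136 210]
top mark_of portafilter 0.76 [598  72  62] [218 160]
top mark_of portafilter 0.7 [ 346 -213    1] [319 256]
top mark_of portafilter 0.68 [ 606 -283   -2] [344 165]
top mark_of portafilter 0.67 [336 -44  -4] [258 258]
top mark_of neck 0.91 [ 321 -244   22] [331 265]
top mark_of neck 0.78 [353   4  30] [241 251]
top mark_of neck 0.59 [ 565 -290   21] [348 178]
top mark_of neck 0.56 [598  20  86] [237 159]
top mark_of neck 0.54 [712 -20   4] [253 126]
top mark_of tamper 0.55 [ 713 -316    0] [355 129]
top mark_of cup 0.76 [ 753 -203    0] [317 114]
top mark_of jar 0.63 [713 -20   4] [253 125]
side mark_of knob 0.44 [641 120 281] [226 225]
side mark_of portafilter 0.84 [ 344 -213   -4] [266 177]
side mark_of portafilter 0.79 [ 606 -282    1] [183 189]
side mark_of portafilter 0.77 [460 304   2] [327 320]
side mark_of portafilter 0.63 [334 -47  -1] [296 209]
side mark_of neck 0.84 [347   4  30] [302 216]
side mark_of neck 0.74 [ 568 -293   17] [193 180]
side mark_of neck 0.69 [ 320 -244   18] [268 164]
side mark_of neck 0.64 [420 334  23] [348 319]
side mark_of tamper 0.63 [ 721 -315    1] [146 195]
side mark_of cup 0.69 [ 754 -203   -2] [147 224]
side mark_of jar 0.69 [715 -23  -2] [182 264]
[0.63813237 0.12016963 0.33907064] [ -4.16542739  -3.00618801 -25.03131141] 0.02129988907684851 88.94852042198181 26.375
```

```bash
python3 -c "
from plant import env
print(env.sign_off())"
```

```text
the job is handed in; nothing more can be done
None
```

The job is handed in: the portafilter sits home in the fork with the catch shut over its neck, the red knob is held fully up (knob centre measured at 281 mm, 12 mm above rest), and the tamper, cup and jar are where they were.

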